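# Feel out the hidden battery release

## Task

The battery tray of the grey power pack is held by a concealed release: one of the four look-alike round plates, set flush in a row in the pack's flat top, is a spring button and the other three are blind. With the fingertips feel the plates gently one after another until you find the one that gives, press it in until the battery tray springs out of the front, then take the fingers away so that the button comes back up. Pick nothing up and leave the loose things on and around the pack where they are.

Things in the scene. Friction and masses are not known exactly. Their poses are not given: they have to be found in the camera images.
- unit: the battery power pack: a grey steel case, 240 mm deep (its x), 360 mm wide (its y), 110 mm high, fixed to the bench. Origin at the centre of its underside, z up; its front (-x) faces the robot, turned by up to 0.4 rad. In its flat top are four round holes of 50 mm in a row along its y, each filled by a plain 48 mm plate that lies 1.5 mm below the top face. All four look alike. Three are blind and do not move; one, a different one each time, is the release button
- spot0 (a point): point on the top face of the pack (110 mm above the bench) at the centre of plate 1 of 4, counted from the -y end of the row; neighbours are 70 mm apart. The plate's face is 1.5 mm below this point. Axes as the pack's
- spot1 (a point): point on the top face of the pack (110 mm above the bench) at the centre of plate 2 of 4, counted from the -y end of the row; neighbours are 70 mm apart. The plate's face is 1.5 mm below this point. Axes as the pack's
- spot2 (a point): point on the top face of the pack (110 mm above the bench) at the centre of plate 3 of 4, counted from the -y end of the row; neighbours are 70 mm apart. The plate's face is 1.5 mm below this point. Axes as the pack's
- spot3 (a point): point on the top face of the pack (110 mm above the bench) at the centre of plate 4 of 4, counted from the -y end of the row; neighbours are 70 mm apart. The plate's face is 1.5 mm below this point. Axes as the pack's
- release (a joint): how far the release button (whichever plate it is) is pressed in, m: 0 at rest, 0.008 at its stop. A spring resists with about 0.6 N at first and 3.5 N at the stop; the catch lets go when it is about 5 mm in. It springs back when let go
- tray (a joint): how far the battery tray has come out of the front of the pack (towards the pack's -x), m: 0 shut and caught, 0.055 fully out. Once let go, a spring drives it out in about half a second and holds it there
- tray_front (a point): centre of the outer face of the tray's front, a flat grey panel 296 mm wide and 76 mm high without a handle, 50 mm above the bench
- nozzle: bystander: copper torch nozzle, 22 mm across, 45 mm tall, standing on the back part of the power pack's top; origin at its foot
- bracket: bystander: small steel angle, 35 x 60 mm foot, 40 mm tall, lying on the back part of the power pack's top; origin under its foot
- hammer: bystander: hammer lying on the bench on the +y side of the power pack, along x
- brush: bystander: hand brush lying on the bench on the -y side of the power pack, along x
- paste: bystander: squat jar 56 mm across, 50 mm tall, standing on the back part of the power pack's top; origin at its foot

How it is judged:
By the outcome, as a careful person would: the job done as asked, in the order asked, and still so for the second after the job is handed in, with the robot touching nothing.
It also fails if it takes over 42 s, if anything falls off the work surface, if the arm or the gripper's body presses on something with over 40 N, if the wrist force passes 120 N, or if a joint passes its speed limit or range.

## Robot

A 6-joint arm with a two-finger parallel gripper is mounted at the origin on the work surface. World frame = base frame: x ahead of the robot, y to its left, z up, the work surface at z = 0. Lengths are in m, angles in rad, forces in N, time in s.
With the tool pointing down it reaches from about 0.425 to 0.95 m from the base axis. Payload 3.5 kg.
Tool frame: the origin (TCP) lies on the centre line of the jaws, within the pads' length; the fingertips stand 14 mm ahead of it and the grasp point (between the pads) lies 5 mm behind it (tips_ahead is the distance from the TCP to the fingertips, in m); y points along the fingers, z is the direction in which the jaws open and shut, and the axes are right-handed (so a half turn about y gives the same grasp; the last joint's range is limited). The gripper opens to 85 mm and grips with 20 to 120 N. Pads are 22 mm wide; open, the fingers measure 114 mm over their backs; the gripper's body (76 mm by 85 mm) begins 54 mm behind the grasp point. The pads swing forward as they close: fully open they stand 13 mm farther back than shut.
Start: joints at [1.159, 0.286, 1.577, -0, 1.279, -0.15], TCP at [0.175, 0.652, 0.245] pointing down, gripper open.
Joint ranges: [-2.77, 2.77], [-0.9, 2.22], [0.21, 2.48], [-1.53, 4.67], [0.24, 2.81], [-2.84, 2.84]. Speed limits (rad/s): [2.79, 2.79, 3.14, 3.14, 3.14, 3.14].

## Interface

Orientations are given as a unit quaternion [x, y, z, w].
In Python, from plant import get_state, read_camera, sign_off, tips_ahead gives the robot as it stands.
- The arm moves only by the tool send_rows, never from a script. Its argument "plan" is a list of rows, each a list of 2 entries, a list of its own where there are three numbers: the shift along the tool's x, y, z in units of 12 cm (1.0 is 12 cm), then the turn, a rotation vector about the tool's x, y, z in units of 360 degrees (1.0 is 360 degrees). In form: [[[tx, ty, tz], [rx, ry, rz]], ...]. A call has 1 to 12 rows; each row shifts and turns the commanded pose from where the row before left it, along the tool's axes as they then stand; what a row does not reach is not made up. A row lasts 1/10 s, in which the tool goes at most 50 mm and 8.59 degrees, less where a joint would pass 70% of its speed; a pose out of reach is approached as far as the arm can. A call with a number of a shift or a turn outside -1 to 1 is refused whole. A call with a gripper value outside its range is refused whole. "gripper" is the closure, from 0 (fully open) to 1 (shut), set as the call begins (left out, the last holds). The fingers move at their own pace and stop on an object; "grip_force" is the grip in N (left out, the last holds). Time passes only in rows, so rows that do not move let the fingers close. It gives the time, the measured TCP pose, the force and the opening at its end, in the units of the state.
- get_state(): the state, without advancing time (a new reading comes with each control period).
- read_camera(name): name is "scene" or "top" or "wrist"; returns a dict with "img" (480x640x3 uint8, blue, green, red), "fx", "fy", "cx", "cy" (pixels), "D" ([k1, k2, p1, p2, k3] as OpenCV has them; the pictures are not rectified), "world_from_camera" (4x4, takes a point from camera to world coordinates); the wrist camera has in their place "mount" (4x4, takes a point from camera to tool coordinates, whose origin is the TCP and whose axes are the tool frame's). Camera axes: x right, y down, z forward; pixel columns grow to the right and rows downward; lengths in m; the calibration is good to about 2 mm. A picture is of the moment at which its call begins: read the wrist's pose just before it. There is no depth.
- sign_off(): hands the job in, once; it reports no verdict.
The state is a dict: "time": time; "qpos": joint angles; "dq": joint speeds; "joint_efforts": joint torques, N m; "eef_pos": TCP position; "tcp_rot": TCP orientation; "contact_force": force on the tool from outside, world axes, zero at the start; "wrist_torque": the same for the moment, N m; "opening": opening from 0.0 (shut) to 1.0 (fully open).
Only numpy, scipy, OpenCV 4.12 (cv2) and the standard library are available. Lean on these libraries where they do the work, as an engineer would, in place of code of your own. Each camera call takes 0.05 s, during which the arm holds its last target. There are 200 camera calls.

## Working session

There is one attempt and no reset: what is moved stays moved. The work goes in short steps, Python scripts to look and compute and a tool call to move; the robot and the scene stay as the last step left them, time stands still between calls to the robot, and variables do not carry over. Pictures are saved under pics/ and viewed, about 8 in all and at most 12, crops included, and the job is handed in when it is done.

Besides the shell and the picture viewer there is one more tool, called as name(argument=value, ...) on one line, values as JSON. send_rows: Moves the arm, as the interface text tells. Its arguments: {"type":"object","properties":{"plan":{"type":"array"},"gripper":{"type":"number"},"grip_force":{"type":"number"}},"required":["plan"]}

```bash
mkdir -p pics
python3 - <<'E'
from plant import *
import cv2
s=get_state(); print({k:(v if not hasattr(v,'round') else v) for k,v in s.items()}); print(tips_ahead)
for n in("top","scene"):
    c=read_camera(n); cv2.imwrite(f"pics/{n}0.png",c["img"]); print(n,{k:v for k,v in c.items() if k!="img"})
E
```

```text
{'time': 0.0, 'qpos': array([ 1.15899862e+00,  2.87210377e-01,  1.57819416e+00,  3.77165415e-05,
        1.27860421e+00, -1.50035029e-01]), 'dq': array([ 0.00166044,  0.00066803, -0.0021927 ,  0.00037756,  0.00108749,
        0.00090507]), 'joint_efforts': array([-1.88402319e-04, -4.05978405e+01, -2.92629701e+01, -6.30786985e-05,
        5.68077070e-03, -2.23258148e-06]), 'eef_pos': array([0.1744094 , 0.65142521, 0.24390804]), 'tcp_rot': array([ 0.70187526, -0.09253593,  0.09203776, -0.70024087]), 'contact_force': array([ 0.58719704, -0.84560876,  0.67971112]), 'wrist_torque': array([-0.04653976, -0.00406874,  0.03057002]), 'opening': 1.002161862167089}
0.014
top {'fx': 456.70347598184145, 'fy': 456.70347598184145, 'cx': 321.38870067753845, 'cy': 240.04593705667725, 'D': array([0.03130308, 0.        , 0.        , 0.        , 0.        ]), 'world_from_camera': array([[-0.00544238, -0.98654046,  0.16342675,  0.4003162 ],
       [-0.99917514,  0.01194168,  0.03881284,  0.03971815],
       [-0.04024203, -0.16308071, -0.98579169,  0.98422355],
       [ 0.        ,  0.        ,  0.        ,  1.        ]])}
scene {'fx': 477.298049519648, 'fy': 477.298049519648, 'cx': 314.3247718803992, 'cy': 236.40227480724363, 'D': array([-0.12555645,  0.        ,  0.        ,  0.        ,  0.        ]), 'world_from_camera': array([[ 0.14541833,  0.60923566, -0.7795418 ,  1.23796838],
       [ 0.98915918, -0.10580149,  0.10183397, -0.017962  ],
       [-0.0204358 , -0.78589946, -0.61801652,  0.64877158],
       [ 0.        ,  0.        ,  0.        ,  1.        ]])}
```

View pics/top0.png

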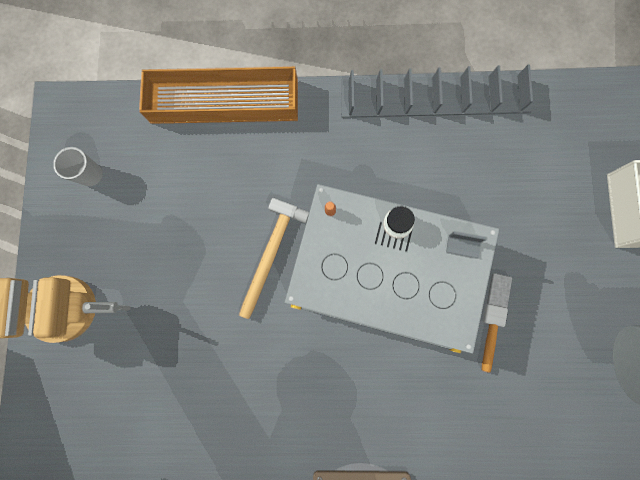

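View pics/scene0.png

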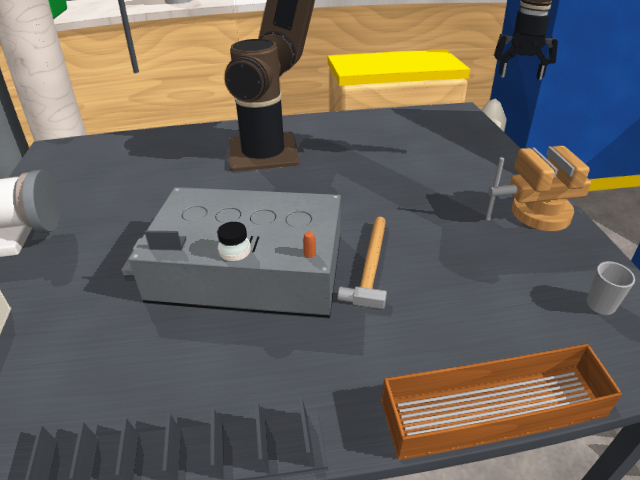

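The top view shows the pack with its plates at about (334,267), (370,276), (406,286) and (442,295), counted from the +y end. The jar, nozzle and bracket stand behind the row, and the front is clear. The scene view agrees.

```bash
cat > h.py <<'E'
import numpy as np,cv2
from plant import *
from scipy.spatial.transform import Rotation as R
def ray(c,px,z,T=None):
    T=c["world_from_camera"] if T is None else T
    K=np.array([[c["fx"],0,c["cx"]],[0,c["fy"],c["cy"]],[0,0,1]])
    u=cv2.undistortPoints(np.array(px,float).reshape(-1,1,2),K,c["D"]).reshape(-1,2)
    d=np.c_[u,np.ones(len(u))]@T[:3,:3].T; o=T[:3,3]
    return o+d*((z-o[2])/d[:,2])[:,None]
E
python3 - <<'E'
from h import *
c=read_camera("top"); g=cv2.cvtColor(c["img"],cv2.COLOR_BGR2GRAY)
m=cv2.adaptiveThreshold(g,255,cv2.ADAPTIVE_THRESH_MEAN_C,cv2.THRESH_BINARY_INV,11,8)
cs,_=cv2.findContours(m,cv2.RETR_LIST,cv2.CHAIN_APPROX_NONE)
for k in cs:
    x,y,w,h=cv2.boundingRect(k)
    if 20<w<36 and 20<h<36 and 240<y+h/2<320:
        e=cv2.fitEllipse(k); print(np.round(e[0],1),np.round(e[1],1),ray(c,[e[0]],.11).round(4))
c=read_camera("scene"); g=cv2.cvtColor(c["img"],cv2.COLOR_BGR2GRAY)
m=cv2.adaptiveThreshold(g,255,cv2.ADAPTIVE_THRESH_MEAN_C,cv2.THRESH_BINARY_INV,11,6)
cs,_=cv2.findContours(m,cv2.RETR_LIST,cv2.CHAIN_APPROX_NONE)
for k in cs:
    x,y,w,h=cv2.boundingRect(k)
    if 18<w<36 and 8<h<25 and 200<y+h/2<235 and 170<x<320:
        e=cv2.fitEllipse(k); print('s',np.round(e[0],1),np.round(e[1],1),ray(c,[e[0]],.11).round(4))
s=get_state(); print(R.from_quat(s["tcp_rot"]).as_matrix().round(3))
E
```

```text
[441.9 294.7] [25.1 26.3] [[ 0.4383 -0.152   0.11  ]]
[442.3 294.7] [26.9 27.8] [[ 0.4385 -0.1526  0.11  ]]
[405.5 285.3] [24.7 25.7] [[ 0.4565 -0.0849  0.11  ]]
[405.6 285.2] [26.7 27.4] [[ 0.4567 -0.085   0.11  ]]
[369.6 275.8] [24.4 25.4] [[ 0.475  -0.0175  0.11  ]]
[369.6 275.7] [26.3 27.2] [[ 0.4751 -0.0175  0.11  ]]
[334.3 266.5] [24.3 25.1] [[0.4934 0.0495 0.11  ]]
[334.1 266.5] [26.4 26.9] [[0.4935 0.05   0.11  ]]
s [231.5 232.9] [14.  20.3] [[ 0.5215 -0.0796  0.11  ]]
s [231.7 233.3] [23.5 29.5] [[ 0.5228 -0.0793  0.11  ]]
s [299.3 218.7] [15.2 23.6] [[0.499  0.0504 0.11  ]]
s [262.7 217. ] [14.6 25.7] [[ 0.481  -0.0189  0.11  ]]
s [227.8 215. ] [14.  25.6] [[ 0.4623 -0.0864  0.11  ]]
s [193.9 213.2] [13.7 25.4] [[ 0.4438 -0.1536  0.11  ]]
[[ 0.966 -0.001  0.259]
 [-0.259 -0.001  0.966]
 [-0.    -1.    -0.001]]
```

send_rows(plan=[[[0.243,0,-0.259],[0,0,0]],[[0.243,0,-0.259],[0,0,0]],[[0.243,0,-0.259],[0,0,0]],[[0.243,0,-0.259],[0,0,0]],[[0.243,0,-0.259],[0,0,0]],[[0.243,0,-0.259],[0,0,0]],[[0.243,0,-0.259],[0,0,0]],[[0.243,0,-0.259],[0,0,0]],[[0.243,0,-0.259],[0,0,0]],[[0.243,0,-0.259],[0,0,0]],[[0.243,0,-0.259],[0,0,0]],[[0.243,0,-0.259],[0,0,0]]], gripper=1, grip_force=40)

```text
time: 1.4
eef_pos: [0.4165, 0.1996, 0.2454]
tcp_rot: [-0.701, 0.092, -0.092, 0.701]
contact_force: [0.6, 0.3, 0.9]
opening: -0.002
```

send_rows(plan=[[[0.243,0,-0.259],[0,0,0]],[[0.243,0,-0.259],[0,0,0]],[[0.243,0,-0.259],[0,0,0]],[[0.243,0,-0.259],[0,0,0]],[[0,0,0],[0,0,0]],[[0,0,0],[0,0,0]]])

```text
time: 2.0
eef_pos: [0.4966, 0.0503, 0.245]
tcp_rot: [-0.701, 0.093, -0.093, 0.701]
contact_force: [-0.3, 0.5, -0.2]
opening: -0.002
```

Run:
```python
from h import *
s=get_state(); c=read_camera("wrist"); cv2.imwrite("pics/w1.png",c["img"])
print(s["time"],s["eef_pos"],s["contact_force"],s["opening"]); print(c["mount"])
T=np.eye(4);T[:3,:3]=R.from_quat(s["tcp_rot"]).as_matrix();T[:3,3]=s["eef_pos"];T=T@c["mount"]
g=cv2.cvtColor(c["img"],cv2.COLOR_BGR2GRAY)
m=cv2.adaptiveThreshold(g,255,cv2.ADAPTIVE_THRESH_MEAN_C,cv2.THRESH_BINARY_INV,15,8)
cs,_=cv2.findContours(m,cv2.RETR_LIST,cv2.CHAIN_APPROX_NONE)
for k in cs:
    x,y,w,h=cv2.boundingRect(k)
    if 50<w<160 and 50<h<160:
        e=cv2.fitEllipse(k); print(np.round(e[0],1),np.round(e[1],1),ray(c,[e[0]],.11,T).round(4))
```

```text
2.0 [0.49658756 0.05030787 0.2450246 ] [-0.29667794  0.51137153 -0.15286067] -0.0021915758408324955
[[ 1.78242596e-04  9.55484525e-01  2.95041169e-01 -7.46942782e-02]
 [-9.38664128e-04 -2.95040884e-01  9.55484168e-01 -1.29628185e-01]
 [ 9.99999544e-01 -4.47252540e-04  8.44290195e-04 -2.97910848e-04]
 [ 0.00000000e+00  0.00000000e+00  0.00000000e+00  1.00000000e+00]]
[ 25.7 360.6] [64.3 92.2] [[ 0.5384 -0.2111  0.11  ]]
[315.4 229.1] [62.3 64.5] [[0.4929 0.0479 0.11  ]]
[219.9 228.9] [60.7 65.8] [[ 0.4745 -0.0194  0.11  ]]
[124.3 228.7] [58.3 68.6] [[ 0.4561 -0.0868  0.11  ]]
[315.6 229.2] [68.1 70.5] [[0.493  0.0481 0.11  ]]
[219.9 229.1] [66. 72.] [[ 0.4746 -0.0194  0.11  ]]
[124.  228.7] [63.2 75.1] [[ 0.456 -0.087  0.11 ]]
```

View pics/w1.png

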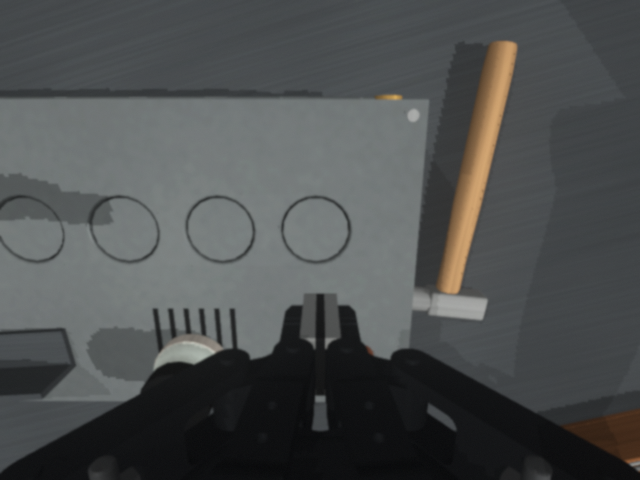

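The wrist view shows spot3 at (315,229) and the others in line to its left, agreeing with the top camera (about 0.493, 0.049). I'll correct by 3 mm and descend.

send_rows(plan=[[[-0.025,0.23,-0.024],[0,0,0]],[[0,0.23,0],[0,0,0]],[[0,0.23,0],[0,0,0]],[[0,0.22,0],[0,0,0]],[[0,0.06,0],[0,0,0]],[[0,0,0],[0,0,0]],[[0,0,0],[0,0,0]]])

```text
time: 2.75
eef_pos: [0.4936, 0.0495, 0.1303]
tcp_rot: [-0.701, 0.091, -0.093, 0.701]
contact_force: [0.3, 0.8, 0.5]
opening: -0.001
```

send_rows(plan=[[[0,0.008,0],[0,0,0]],[[0,0.008,0],[0,0,0]],[[0,0,0],[0,0,0]]])

```text
time: 3.05
eef_pos: [0.4934, 0.0488, 0.1278]
tcp_rot: [-0.701, 0.092, -0.093, 0.701]
contact_force: [-1.3, -0.8, -0.6]
opening: -0.002
```

send_rows(plan=[[[0,0.008,0],[0,0,0]],[[0,0,0],[0,0,0]]])

```text
time: 3.25
eef_pos: [0.493, 0.0488, 0.1261]
tcp_rot: [-0.701, 0.092, -0.092, 0.701]
contact_force: [-0.3, -0.6, -0.7]
opening: 0.0
```

send_rows(plan=[[[0,0.016,0],[0,0,0]],[[0,0,0],[0,0,0]]])

```text
time: 3.45
eef_pos: [0.4928, 0.0489, 0.1238]
tcp_rot: [0.701, -0.093, 0.092, -0.701]
contact_force: [-0.4, -0.1, -0.1]
opening: -0.001
```

send_rows(plan=[[[0,0.008,0],[0,0,0]],[[0,0,0],[0,0,0]]])

```text
time: 3.65
eef_pos: [0.4929, 0.0489, 0.123]
tcp_rot: [-0.701, 0.092, -0.092, 0.701]
contact_force: [-0.4, 0.1, -0.4]
opening: 0.001
```

send_rows(plan=[[[0,0.008,0],[0,0,0]],[[0,0,0],[0,0,0]]])

```text
time: 3.85
eef_pos: [0.4931, 0.0489, 0.1224]
tcp_rot: [0.701, -0.092, 0.092, -0.701]
contact_force: [-1.3, -0.3, 1.4]
opening: -0.001
```

send_rows(plan=[[[0,0.008,0],[0,0,0]],[[0,0,0],[0,0,0]]])

```text
time: 4.05
eef_pos: [0.4931, 0.0489, 0.1216]
tcp_rot: [0.701, -0.092, 0.092, -0.701]
contact_force: [-2.2, 0.6, 4.6]
opening: 0.002
```

send_rows(plan=[[[0,0.008,0],[0,0,0]],[[0,0,0],[0,0,0]]])

```text
time: 4.25
eef_pos: [0.4931, 0.0489, 0.1205]
tcp_rot: [0.701, -0.092, 0.092, -0.701]
contact_force: [-2.0, -1.2, 3.3]
opening: -0.004
```

send_rows(plan=[[[0,0.008,0],[0,0,0]],[[0,0,0],[0,0,0]]])

```text
time: 4.45
eef_pos: [0.4931, 0.0489, 0.1193]
tcp_rot: [-0.701, 0.092, -0.092, 0.701]
contact_force: [-1.5, -0.0, 4.3]
opening: 0.001
```

send_rows(plan=[[[0,0,0],[0,0,0]]])

```text
time: 4.55
eef_pos: [0.4931, 0.0489, 0.1194]
tcp_rot: [-0.701, 0.092, -0.092, 0.701]
contact_force: [-1.2, -0.0, 4.8]
opening: -0.005
```

send_rows(plan=[[[0,0.008,0],[0,0,0]],[[0,0,0],[0,0,0]]])

```text
time: 4.75
eef_pos: [0.4931, 0.0489, 0.1183]
tcp_rot: [-0.701, 0.092, -0.092, 0.701]
contact_force: [-1.7, -0.1, 4.5]
opening: 0.002
```

send_rows(plan=[[[0,0.008,0],[0,0,0]],[[0,0,0],[0,0,0]]])

```text
time: 4.95
eef_pos: [0.4931, 0.0489, 0.1171]
tcp_rot: [-0.701, 0.092, -0.093, 0.701]
contact_force: [-0.4, 0.5, 2.1]
opening: -0.001
```

Run:
```python
from h import *
s=get_state(); print(s["eef_pos"],s["contact_force"])
c=read_camera("wrist"); cv2.imwrite("pics/w2.png",c["img"])
```

```text
[0.49309335 0.04887625 0.11709511] [-0.39751184  0.47006516  2.10068938]
```

View pics/w2.png

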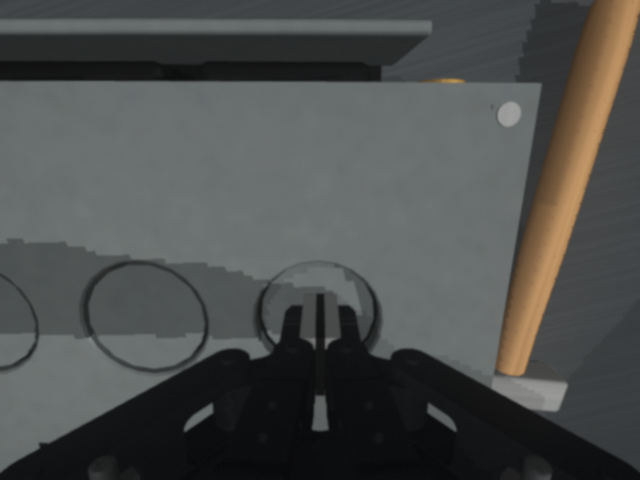

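The plate under the fingertips is sunk, and the tray front now stands out of the pack (rows 20–80). So plate 4 is the button. I'll lift straight up.

send_rows(plan=[[[0,-0.05,0],[0,0,0]],[[0,-0.1,0],[0,0,0]],[[0,-0.2,0],[0,0,0]],[[0,-0.2,0],[0,0,0]],[[0,-0.2,0],[0,0,0]],[[0,-0.2,0],[0,0,0]],[[0,-0.1,0],[0,0,0]],[[0,0,0],[0,0,0]],[[0,0,0],[0,0,0]],[[0,0,0],[0,0,0]],[[0,0,0],[0,0,0]]])

```text
time: 6.1
eef_pos: [0.4922, 0.049, 0.2418]
tcp_rot: [0.701, -0.093, 0.091, -0.701]
contact_force: [-0.3, 0.4, -0.3]
opening: -0.0
```

Run:
```python
from h import *
s=get_state(); print(s["time"],s["eef_pos"],s["contact_force"])
a=read_camera("wrist")["img"]; b=read_camera("top")["img"]; 
cv2.imwrite("pics/e.png",cv2.resize(np.vstack([a[:380],b[130:400]]),None,fx=.9,fy=.9))
```

```text
6.1 [0.49223273 0.04895087 0.24178459] [-0.30932888  0.35079849 -0.30617333]
```

View pics/e.png

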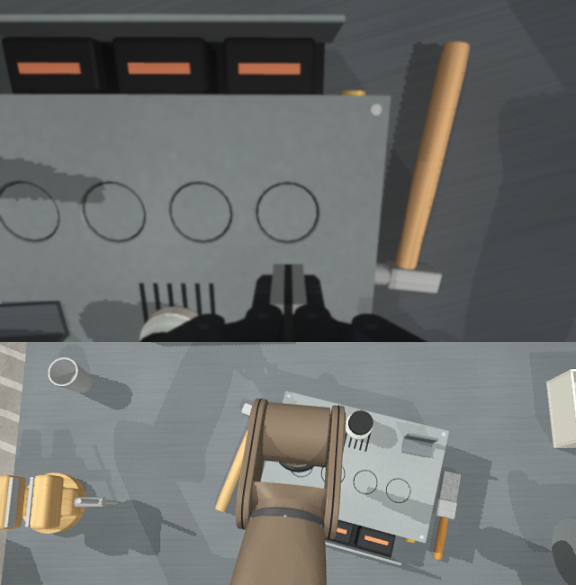

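The tray is fully out with its three batteries showing. Plate 4, at (287,212), looks flush again like the others, and the jar, bracket, hammer and brush are in place. The nozzle is hidden under the arm. Handing in.

```bash
python3 -c "
from plant import *
sign_off()"
```

```text
the job is handed in; nothing more can be done
```

The battery tray is out and the job is handed in. The release button was plate 4 (spot3, at the +y end of the row), which was the first one I felt, so I did not touch the other three plates.

- **Press:** I closed the fingers and lowered them onto the plate about 1 mm at a time. It gave way with a force of about 2–5 N and went in about 5 mm.
- **Tray:** The wrist camera showed the tray springing out during the press. After I lifted the fingers about 12 cm clear, it was still out.
- **Button:** After the lift, plate 4 looked level with the others. I judged this from the picture and did not measure it.
- **Contact:** The contact force was back to noise level, so the robot was touching nothing. The clock stood at about 6 s.
- **Loose things:** The jar, bracket, hammer and brush were where they started. The nozzle was hidden by the arm in the last pictures, so I could not check it, though nothing was moved near it.

**Disagreements:** the scene camera put the plates about 5 mm further back in x than the top and wrist cameras. I used the top and wrist values. The force readings (up to 4.8 N) were somewhat above the 0.6–3.5 N given for the button's spring.

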